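Pry open the sample box and store a vial

TASK

Use the steel spatula to pry open the low metal sample box: work the blade into the notch under the lid's front edge and swing the lid up and back past upright, so that it stays open; only the spatula may touch the lid. Lay the spatula back down flat on the desk, clear of the box, then put the capped vial that stands on the desk upright into the box's empty pocket. Leave everything else where it is.

Things in the scene. Friction and masses are not known exactly. Their poses are not given: they have to be found in the camera images.
- box: Steel sample box, fixed to the desk, 110 (its x) x 160 (its y) x 50 mm high without lid, walls and floor 5 mm. Origin: centre of its underside. Its front with the notch looks to its -x; the hinge runs along the top of its +x side. Inside, a white block, its top 25 mm above the desk, has two square pockets 35 x 35 mm, 20 mm deep, centred at (0, -34) and (0, +34) mm
- notch (a point): Middle of the pry notch in the box's front wall, on its outer face: an opening 44 mm wide (along the box's y) and 10 mm high, from 40 mm to 50 mm above the desk, between the wall's sill and the underside of the closed lid. It goes through the 5 mm wall; behind it is free space between the pockets. Axes as the box
- hinge (a point): Middle of the lid's hinge line, which runs along the box's y at the level of the lid's underside (50 mm above the desk), 55 mm in the box's +x from its centre. Axes as the box
- lid: Flat aluminium lid, 110 x 160 x 6 mm, 0.15 kg, without a handle, flush with the box's outer faces; its underside rests on the walls. Origin on the hinge line at the lid's underside; closed, the lid extends 110 mm to its own -x. Only the spatula may touch it
- lid_angle (a joint): Lid angle in rad: 0 closed (the start), 1.57 upright, stop at 1.95. Stiff friction hinge (about 0.25 N m): the lid stays where it is left; some 4 N lifts it at its front edge
- spatula: Flat-bladed steel spatula lying on the desk, about 0.075 kg, 200 mm long, black handle 110 x 18 mm wide x 20 mm high, blade 90 mm long, 16 mm wide, 2.5 mm thick, at half the handle's height (10 mm above the desk). Origin: underside of the handle's front end, where the blade begins; +x towards the blade's tip, z up
- spatula_tip (a point): End of the spatula's blade, 90 mm in +x from the spatula's origin and 10 mm above its underside. Axes as the spatula
- spatula_grip (a point): Point inside the handle near the centre of mass, 22 mm behind the blade's start, 10 mm above the underside; 18 mm wide there along its y. Axes as the spatula
- vial: Capped clear plastic vial with a white cap, diameter 22 mm, 38 mm high, 20 g, standing on the desk outside the box. Origin: centre of its underside, z up
- stored_vial: Identical vial already standing in one pocket of the box (leave it). Origin: centre of its underside
- pad: Fixed round cork pad, diameter 28 mm, 2 mm thick, at the centre of the empty pocket's floor: the vial goes on it. Origin: centre of its underside, 5 mm above the desk. A box wall stands 41 mm from it along the box's y: inside the box open the fingers only part way
- rule: Loose steel rule 150 x 25 x 2 mm lying on the desk, bystander
- pot: Open round steel pot, diameter 90 mm, 60 mm high, bystander
- tub: White tub with a lid, diameter 72 mm, 75 mm high, bystander
- tube_rack: White rack with capped tubes, 60 x 150 mm, 86 mm high, bystander
- pen: Blue pen, 10 mm thick, 140 mm long, lying near the notebook, bystander

How it is judged:
By the outcome, as a careful person would: the job done as asked, in the order asked, and still so for the second after the job is handed in, with the robot touching nothing.
It also fails if it takes over 58 s, if anything falls off the work surface, if the arm or the gripper's body presses on something with over 40 N, if the wrist force passes 120 N, or if a joint passes its speed limit or range.

ROBOT

A 6-joint arm with a two-finger parallel gripper is mounted at the origin on the work surface. World frame = base frame: x ahead of the robot, y to its left, z up, the work surface at z = 0. Lengths are in m, angles in rad, forces in N, time in s.
With the tool pointing down it reaches from about 0.35 to 0.775 m from the base axis. Payload 7.3 kg.
Tool frame: the origin (TCP) lies on the mounting face of the last link; the fingertips stand 178 mm ahead of it and the grasp point (between the pads) lies 159 mm ahead of it (robot.tcp_to_tips is the distance from the TCP to the fingertips, in m); z points along the fingers, y is the direction in which the jaws open and shut (so a half turn about z gives the same grasp; the last joint's range is limited). The gripper opens to 92 mm and grips with 3 to 60 N. Pads are 19 mm wide; open, the fingers measure 130 mm over their backs; the gripper's body (75 mm by 190 mm) begins 47 mm behind the grasp point.
Start: joints at [-1.417, 0.342, 1.524, -0, 1.275, -0.146], TCP at [0.155, -0.502, 0.405] pointing down, gripper open.
Joint ranges: [-2.53, 2.53], [-0.77, 2.02], [0.04, 2.7], [-1, 4.14], [0.28, 2.66], [-3.11, 3.11]. Speed limits (rad/s): [2.57, 2.57, 3.14, 3.14, 3.14, 3.14].

INTERFACE

Orientations are given as [roll, pitch, yaw] about the fixed x, y, z axes, in that order (R = Rz(yaw) Ry(pitch) Rx(roll)).
In Python, from cell import robot, viewer gives the robot as it stands.
- The arm moves only by the shell command python3 -m creep 'ROWS' [OPENING] [FORCE]. ROWS is JSON, a list that holds one entry, the list of rows, each a list of 6 numbers: the shift along the world's x, y, z in mm, then the turn, a rotation vector about the world's x, y, z in degrees. A call has 1 to 5 rows; each row shifts and turns the pose as measured when the row begins; what a row does not reach is not made up. A row lasts 1/12 s, in which the tool goes at most 41.7 mm and 7.16 degrees, less where a joint would pass 70% of its speed; a pose out of reach is approached as far as the arm can. A call with a gripper value outside its range is refused whole. OPENING is the closure, from -1 (fully open) to 1 (shut), set as the call begins (- or left out, the last holds). The fingers move at their own pace and stop on an object; FORCE is the grip in N (left out, the last holds). Time passes only in rows, so rows that do not move let the fingers close. It gives the time, the measured TCP pose, the force and the opening at its end, in the units of the state.
- robot.observe(): the state, without advancing time (a new reading comes with each control period).
- viewer.read_camera(name): name is "side" or "top"; returns the picture (384x512x3 uint8, blue, green, red); there is no depth.
- viewer.camera_model(name): a dict with "fx", "fy", "cx", "cy" (pixels), "pose" (4x4, takes a point from camera to world coordinates). Camera axes: x right, y up, looking along -z (the intrinsics and any distortion apply to the point x, -y, -z); pixel columns grow to the right and rows downward; lengths in m; the calibration is good to about 2 mm. A picture is of the moment at which its call begins. camera_model takes no time and is no camera call.
- robot.hand_in(): hands the job in, once; it reports no verdict.
The state is a dict: "time": time; "qpos": joint angles; "qvel": joint speeds; "joint_efforts": joint torques, N m; "tool_pos": TCP position; "tool_rot": TCP orientation; "contact_force": force on the tool from outside, world axes, zero at the start; "torque": the same for the moment, N m; "opening": finger opening in m.
Only numpy, scipy, OpenCV 4.12 (cv2) and the standard library are available. Lean on these libraries where they do the work, as an engineer would, in place of code of your own. Each camera call takes 0.05 s, during which the arm holds its last target. There are 200 camera calls.

## Working session

There is one attempt and no reset: what is moved stays moved. The work goes in short steps, Python scripts to look and compute and a shell command to move; the robot and the scene stay as the last step left them, time stands still between calls to the robot, and variables do not carry over. Pictures are saved under pics/ and viewed, about 8 in all and at most 12, crops included, and the job is handed in when it is done.

```bash
ls; mkdir -p pics
cat > h.py <<'E'
import numpy as np, cv2
from cell import robot, viewer
def snap(n,f):
    im=viewer.read_camera(n); cv2.imwrite('pics/'+f,im); return im
def ray(n,u,v):
    m=viewer.camera_model(n); P=np.array(m['pose'])
    d=P[:3,:3]@np.array([(u-m['cx'])/m['fx'],-(v-m['cy'])/m['fy'],-1]); return P[:3,3],d
def px2w(n,u,v,z):
    o,d=ray(n,u,v); return o+d*(z-o[2])/d[2]
def w2px(n,p):
    m=viewer.camera_model(n); P=np.array(m['pose'])
    c=P[:3,:3].T@(np.array(p)-P[:3,3]); return np.array([m['cx']-m['fx']*c[0]/c[2], m['cy']+m['fy']*c[1]/c[2]])
E
python3 - <<'E'
from h import *
for n in('top','side'):
    m=viewer.camera_model(n); print({k:(np.round(v,3).tolist()) for k,v in m.items()})
    im=snap(n,n+'0.png')
a=cv2.imread('pics/top0.png');b=cv2.imread('pics/side0.png')
cv2.imwrite('pics/top0b.png',cv2.resize(a,(800,600),interpolation=cv2.INTER_CUBIC))
cv2.imwrite('pics/side0b.png',cv2.resize(b,(800,600),interpolation=cv2.INTER_CUBIC))
print(robot.observe())
E
```

```text
pics
{'fx': 348.924, 'fy': 348.924, 'cx': 252.466, 'cy': 192.129, 'pose': [[-0.006, 0.992, -0.125, 0.422], [-1.0, -0.007, -0.004, -0.03], [-0.005, 0.125, 0.992, 1.181], [0.0, 0.0, 0.0, 1.0]]}
{'fx': 470.822, 'fy': 470.822, 'cx': 247.984, 'cy': 191.067, 'pose': [[-0.916, 0.218, -0.336, 0.123], [-0.4, -0.464, 0.791, 0.962], [0.017, 0.859, 0.512, 0.733], [0.0, 0.0, 0.0, 1.0]]}
{'time': 0.1, 'qpos': array([-1.41696492e+00,  3.42633332e-01,  1.52492475e+00,  2.30497061e-05,
        1.27541744e+00, -1.46029804e-01]), 'qvel': array([ 0.00021194, -0.00115744, -0.00258382,  0.00137046,  0.00223317,
       -0.00104514]), 'joint_efforts': array([ 1.77400590e-03, -4.32004058e+01, -2.44695050e+01,  7.19782873e-02,
        5.26703009e-02, -5.42052862e-05]), 'tool_pos': array([ 0.1550682 , -0.50144391,  0.40412339]), 'tool_rot': array([-3.14022771e+00, -2.23031123e-04,  2.99854332e-01]), 'contact_force': array([-0.83930987, -0.11795996, -0.36504621]), 'torque': array([-0.03846524,  0.04257939,  0.02764646]), 'opening': 0.09218826207566774}
```

View pics/top0b.png

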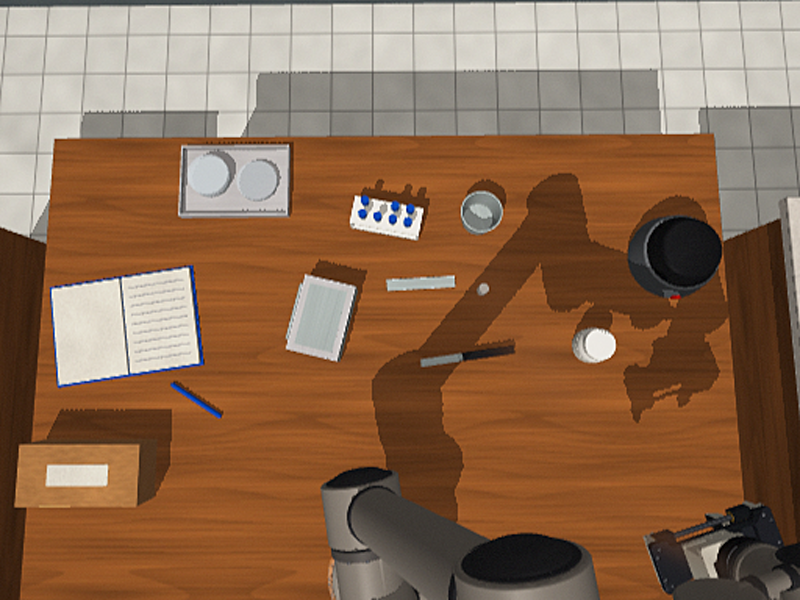

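View pics/side0b.png

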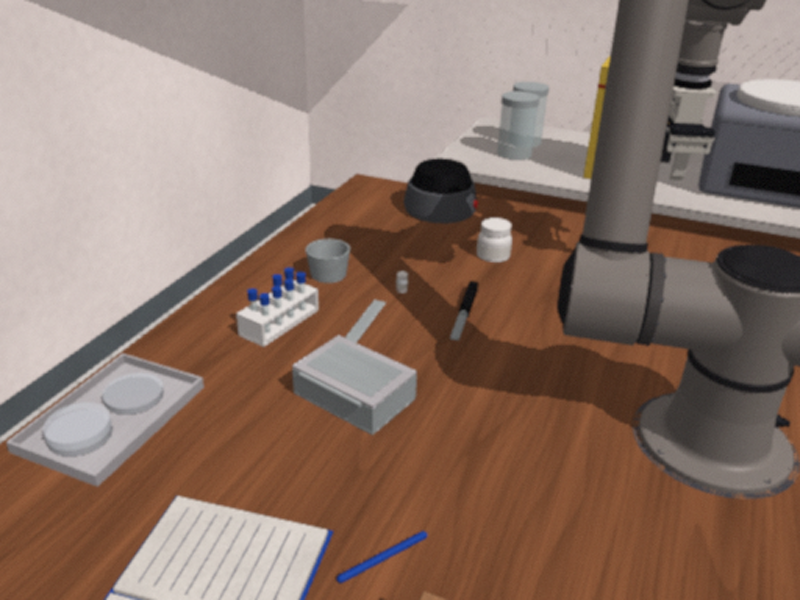

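The top view shows the box at about (321,317), the spatula at (420–515,355) with its blade to the left, the vial at (483,289) and the rule at (420,284). The side view shows the box's +y long face, with a line along its top. Next I'll zoom in for detail.

Run:
```python
from h import *
a=cv2.imread('pics/top0.png');b=cv2.imread('pics/side0.png')
A=cv2.resize(a[165:241,175:345],None,fx=4.5,fy=4.5,interpolation=cv2.INTER_CUBIC)
B=cv2.resize(b[165:275,180:320],None,fx=2.3,fy=2.3,interpolation=cv2.INTER_CUBIC)
C=np.zeros((A.shape[0]+B.shape[0],800,3),np.uint8);C[:A.shape[0],:A.shape[1]]=A;C[A.shape[0]:,:B.shape[1]]=B
print(A.shape,B.shape)
cv2.imwrite('pics/z1.png',C)
```

```text
(342, 765, 3) (253, 322, 3)
```

View pics/z1.png

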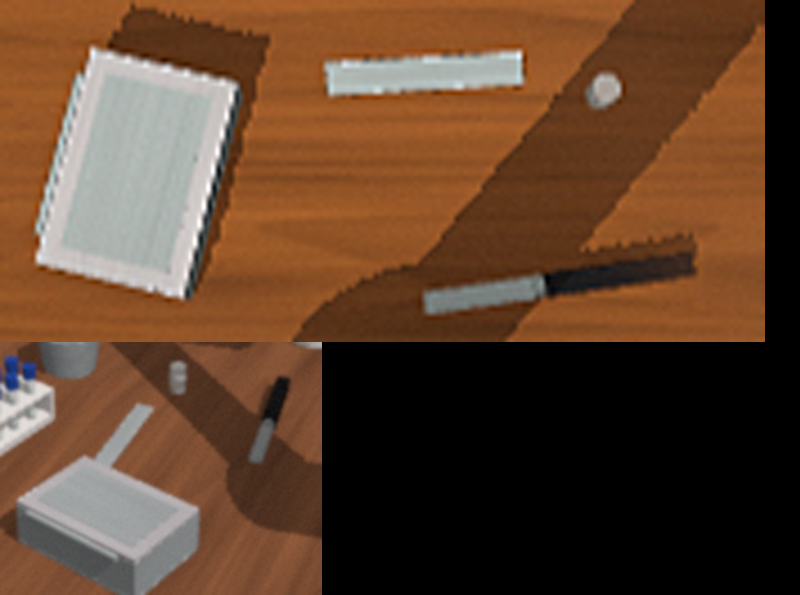

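The zoom shows the lid-top corners in the crop at (92,50), (240,83), (187,298) and (37,263). There is a hinge strip on the left (+y) side, so the front faces right (-y). Spatula tip (424,302), blade junction (546,285), handle end (694,262), vial cap (605,88).

Run:
```python
from h import *
f=lambda x,y,z: px2w('top',x/4.5+175-.4,y/4.5+165-.4,z)
L=np.array([f(x,y,.056) for x,y in((92,50),(240,83),(187,298),(37,263))])
print(L.round(4)); print('edges',[np.linalg.norm(L[i]-L[(i+1)%4]).round(4) for i in range(4)],'ctr',L.mean(0).round(4))
bx=(L[0]-L[1]+L[3]-L[2]); by=(L[3]-L[2])*0+(L[2]-L[1]+L[3]-L[0])
print('box x yaw',np.degrees(np.arctan2(bx[1],bx[0])),'long',np.degrees(np.arctan2(by[1],by[0])))
t=f(424,302,.011);j=f(546,285,.011);e=f(694,262,.02);j2=f(546,285,.02)
print('tip',t,'junc',j,'end',e,np.linalg.norm(t-j),np.linalg.norm(j2-e),'yaw',np.degrees(np.arctan2(*(t-e)[1::-1])))
print('vial',f(605,88,.038))
# side checks
print('side px of vial top', w2px('side',f(605,88,.038))/.64, 'tip',w2px('side',t)/.64,'lid',[(w2px('side',l)/.64).round() for l in L])
print('tub',px2w('top',600*.64,344*.64,.075),'rule',f(330,78,.002),f(523,70,.002))
```

```text
[[0.619  0.1619 0.056 ]
 [0.594  0.0541 0.056 ]
 [0.4393 0.0915 0.056 ]
 [0.4649 0.199  0.056 ]]
edges [np.float64(0.1106), np.float64(0.1591), np.float64(0.1105), np.float64(0.1585)] ctr [0.5293 0.1266 0.056 ]
box x yaw 76.77738843514197 long 166.4377191994073
tip [ 0.43599893 -0.07917853  0.011     ] junc [ 0.44795144 -0.16971785  0.011     ] end [ 0.46391202 -0.27792984  0.02      ] 0.09132486809328187 0.11047455372320336 yaw 97.99446282296073
vial [ 0.59119153 -0.21299568  0.038     ]
side px of vial top [402.3692934 272.8801729] tip [454.04911649 337.512872  ] lid [array([294., 364.]), array([339., 333.]), array([418., 369.]), array([374., 404.])]
tub [ 0.46917243 -0.44050755  0.075     ] rule [ 0.60565479 -0.01019849  0.002     ] [ 0.61078686 -0.15686918  0.002     ]
```

```bash
R='x'; 
python3 -m creep '[[[25,26,-8,0,0,6.8],[25,26,-8,0,0,6.8],[25,26,-8,0,0,6.8],[25,26,-8,0,0,6.8],[25,26,-8,0,0,6.8]]]' -1
python3 -m creep '[[[25,26,-8,0,0,6.8],[25,26,-8,0,0,6.8],[25,26,-8,0,0,6.8],[25,26,-8,0,0,6.8],[25,26,-8,0,0,6.8]]]'
```

```text
time: 0.52
tool_pos: [0.279, -0.3712, 0.362]
tool_rot: [3.141, 0.002, 0.905]
contact_force: [0.8, -1.2, 0.2]
opening: 0.0921
time: 0.93
tool_pos: [0.408, -0.2333, 0.3193]
tool_rot: [-3.141, 0.001, 1.527]
contact_force: [0.4, -0.4, -0.2]
opening: 0.0918
```

```bash
cd .;
python3 -m creep '[[[22,21,-10,0,0,5.2],[22,21,-10,0,0,5.3],[0,0,-20,0,0,0],[0,0,-20,0,0,0],[0,0,0,0,0,0]]]'
python3 - <<'E'
from h import *
o=robot.observe();print(o['tool_pos'],np.degrees(o['tool_rot']))
E
```

```text
time: 1.35
tool_pos: [0.4577, -0.1814, 0.2551]
tool_rot: [-3.141, -0.002, 1.737]
contact_force: [-1.5, 0.8, -1.0]
opening: 0.0921
[ 0.45768163 -0.18143829  0.25511772] [-1.79961995e+02 -9.14089601e-02  9.95481261e+01]
```

```bash
cd .;
python3 -m creep '[[[-6,-9.5,-20,0,0,-1.5],[0,0,-20,0,0,0],[0,0,-20,0,0,0],[0,0,-6,0,0,0],[0,0,0,0,0,0]]]'
python3 - <<'E'
from h import *
o=robot.observe();print(o['tool_pos'],np.degrees(o['tool_rot']))
im=snap('top','t2.png');A=cv2.resize(im[180:260,240:340],None,fx=5,fy=5,interpolation=cv2.INTER_CUBIC)
im=snap('side','s2.png');B=cv2.resize(im[140:260,220:340],None,fx=3.3333,fy=3.33333,interpolation=cv2.INTER_CUBIC)
cv2.imwrite('pics/z2.png',np.hstack([A[:,:400],B]))
E
```

```text
time: 1.77
tool_pos: [0.4519, -0.1921, 0.1892]
tool_rot: [-3.142, -0.001, 1.709]
contact_force: [0.4, 1.0, 0.5]
opening: 0.092
[ 0.45189575 -0.19212888  0.18920164] [-1.79999770e+02 -4.83174047e-02  9.79332461e+01]
```

View pics/z2.png

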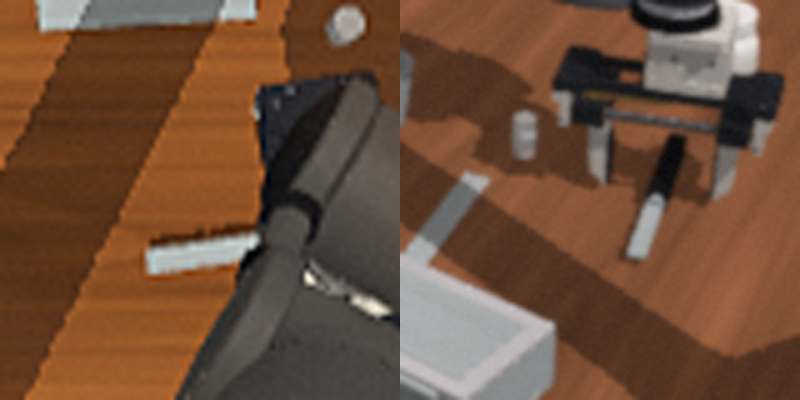

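The side crop shows the fingers at (600,160) and (722,175) straddling the handle evenly at (665,170). I'll descend and grip.

```bash
cd .;
python3 -m creep '[[[0,0,-7.5,0,0,0],[0,0,0,0,0,0]]]' - 60
python3 -m creep '[[[0,0,0,0,0,0],[0,0,0,0,0,0],[0,0,0,0,0,0],[0,0,0,0,0,0],[0,0,0,0,0,0]]]' 1 60
python3 -m creep '[[[0,0,0,0,0,0],[0,0,0,0,0,0],[0,0,0,0,0,0]]]'
python3 -m creep '[[[0,0,10,0,0,0],[0,0,10,0,0,0],[0,0,10,0,0,0],[0,0,0,0,0,0]]]'
```

```text
time: 2.03
tool_pos: [0.4529, -0.1928, 0.1847]
tool_rot: [3.137, 0.003, 1.709]
contact_force: [-1.0, 0.6, -0.7]
opening: 0.0917
time: 2.45
tool_pos: [0.4537, -0.1931, 0.1869]
tool_rot: [3.134, 0.006, 1.709]
contact_force: [0.4, 0.3, 0.3]
opening: 0.0631
time: 2.7
tool_pos: [0.4537, -0.193, 0.1872]
tool_rot: [3.133, 0.006, 1.71]
contact_force: [0.7, 0.4, -0.5]
opening: 0.0436
time: 3.03
tool_pos: [0.4537, -0.193, 0.2199]
tool_rot: [3.134, 0.005, 1.71]
contact_force: [-0.4, -0.3, -0.1]
opening: 0.0168
```

The fingers were still closing when I lifted, because they only move at about 80 mm/s, so I missed the handle. I'll reopen part way, correct the pose and retry.

```bash
cat >> h.py <<'E'
from scipy.spatial.transform import Rotation as Ro
def delta(p,yaw,rp=(np.pi,0)):
    "print shift mm and rotvec deg from current to TCP pos p, yaw in deg, tool down"
    o=robot.observe(); R=Ro.from_euler('xyz',o['tool_rot']); T=Ro.from_euler('xyz',[rp[0],rp[1],np.radians(yaw)])
    print('shift',np.round((np.array(p)-o['tool_pos'])*1e3,1),'rot',np.round(np.degrees((T*R.inv()).as_rotvec()),2),'open',round(o['opening'],4))
E
python3 -m creep '[[[0,0,0,0,0,0],[0,0,0,0,0,0],[0,0,0,0,0,0],[0,0,0,0,0,0],[0,0,0,0,0,0]]]' 0.0
python3 - <<'E'
from h import *
delta([.4516,-.191,.181],98)
im=snap('side','s3.png');cv2.imwrite('pics/z3.png',cv2.resize(im[140:260,220:340],None,fx=3.3333,fy=3.33333,interpolation=cv2.INTER_CUBIC))
E
```

```text
time: 3.45
tool_pos: [0.4536, -0.1929, 0.2209]
tool_rot: [3.133, 0.007, 1.71]
contact_force: [0.4, 0.5, -0.3]
opening: 0.0438
shift [ -2.    1.9 -39.9] rot [0.3  0.56 0.05] open 0.0438
```

View pics/z3.png

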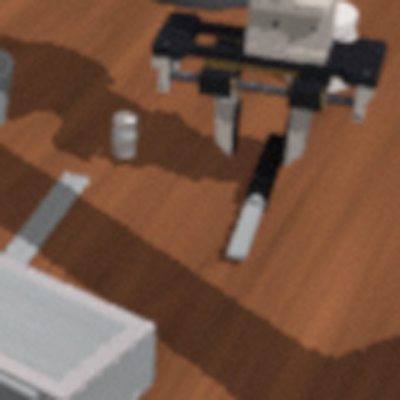

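The side crop shows the spatula lying undisturbed under the fingers, which are 44 mm open.

```bash
python3 -m creep '[[[-2,2,-12,0.3,0.6,0],[0,0,-12,0,0,0],[0,0,-10,0,0,0],[0,0,-4,0,0,0],[0,0,0,0,0,0]]]'
python3 - <<'E'
from h import *
delta([.4516,-.191,.181],98)
E
```

```text
time: 3.92
tool_pos: [0.4506, -0.1902, 0.1783]
tool_rot: [-3.137, -0.003, 1.71]
contact_force: [0.9, 0.3, 8.0]
opening: 0.0461
shift [ 1.  -0.8  2.7] rot [-0.12 -0.26  0.05] open 0.0461
```

```bash
python3 -m creep '[[[1,-0.8,3,-0.1,-0.2,0],[0,0,0,0,0,0],[0,0,0,0,0,0],[0,0,0,0,0,0],[0,0,0,0,0,0]]]' 1 60
python3 -m creep '[[[0,0,0,0,0,0],[0,0,0,0,0,0],[0,0,0,0,0,0]]]'
```

```text
time: 4.33
tool_pos: [0.4517, -0.191, 0.1817]
tool_rot: [-3.14, -0.001, 1.71]
contact_force: [-0.1, 0.1, 0.2]
opening: 0.0173
time: 4.58
tool_pos: [0.4517, -0.191, 0.1822]
tool_rot: [-3.141, -0.0, 1.71]
contact_force: [0.2, -0.4, -0.5]
opening: 0.0179
```

```bash
python3 -m creep '[[[0,0,18,0,0,0],[0,0,17,0,0,0],[8,30,0,0,0,-5.4],[8,30,0,0,0,-5.4],[8,30,0,0,0,-5.3]]]'
python3 -m creep '[[[7,27,0,0,0,-5],[0,0,0,0,0,0],[0,0,0,0,0,0]]]'
python3 - <<'E'
from h import *
delta([.4834,-.066,.217],76.6)
im=snap('top','t4.png');A=cv2.resize(im[160:240,170:290],None,fx=6,fy=6,interpolation=cv2.INTER_CUBIC)
cv2.imwrite('pics/z4.png',A)
im=snap('side','s4.png');B=cv2.resize(im[170:270,180:320],None,fx=5,fy=5,interpolation=cv2.INTER_CUBIC)
cv2.imwrite('pics/z5.png',B)
E
```

```text
time: 5.0
tool_pos: [0.4755, -0.1035, 0.2187]
tool_rot: [3.141, 0.0, 1.412]
contact_force: [0.7, 0.0, -0.6]
opening: 0.0176
time: 5.25
tool_pos: [0.4833, -0.0706, 0.2192]
tool_rot: [3.14, -0.001, 1.321]
contact_force: [-1.0, 0.1, -0.2]
opening: 0.0175
shift [ 0.1  4.6 -2.2] rot [-0.03  0.09  0.94] open 0.0175
```

View pics/z4.png

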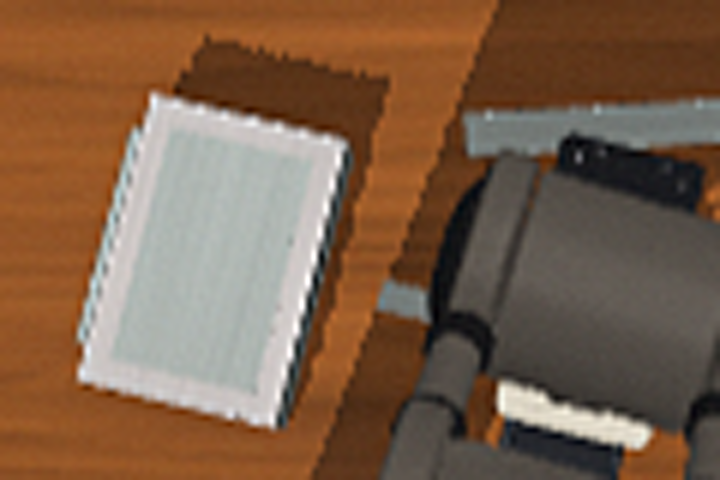

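The top view shows the tip at (381,294), with the lid front edge running from (348,145) to (280,428) and its midpoint at (314,286). The blade is roughly centred on the notch.

Run:
```python
from h import *
t=px2w('top',381/6+170-.4,294/6+160-.4,.047)
C=np.array([.5293,.1266]);a=np.radians(76.6);bx=np.array([np.cos(a),np.sin(a)]);by=np.array([-bx[1],bx[0]])
print('tip in box frame',(t[:2]-C)@bx,(t[:2]-C)@by)
o=robot.observe();p=o['tool_pos'][:2];y=o['tool_rot'][2];q=p+.113*np.array([np.cos(y),np.sin(y)])
print('tip by kin',(q-C)@bx,(q-C)@by, 'side px',(w2px('side',[q[0],q[1],.047])-[180,170])*5, 'at z .035', (w2px('side',[q[0],q[1],.035])-[180,170])*5)
```

```text
tip in box frame -0.09064004014109718 -0.002869346691792389
tip by kin -0.09058318860344843 -0.0029899504609943047 side px [344.56765883 252.36715492] at z .035 [344.15895999 271.5280526 ]
```

View pics/z5.png

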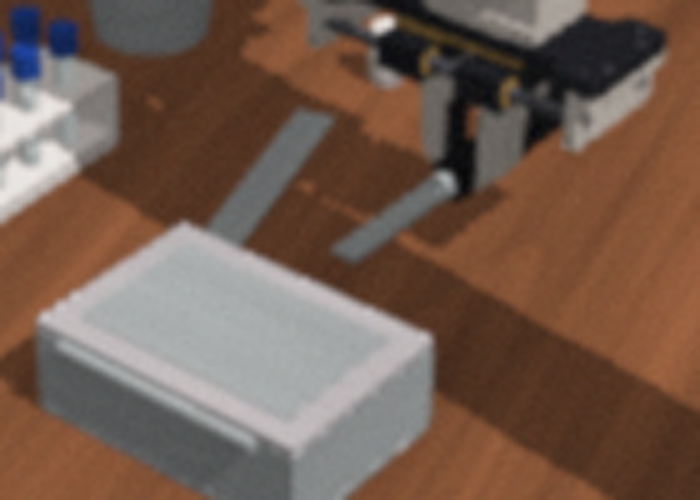

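```bash
python3 -m creep '[[[0,0,-2.6,0,0,0.9],[0,0,0,0,0,0],[5,20,0,0,0,0],[0,0,0,0,0,0]]]'
python3 - <<'E'
from h import *
C=np.array([.5293,.1266]);a=np.radians(76.6);bx=np.array([np.cos(a),np.sin(a)])
q=C-bx*(.025+.113); delta([q[0],q[1],.2165],76.6)
E
```

```text
time: 5.68
tool_pos: [0.4877, -0.0552, 0.2159]
tool_rot: [3.141, -0.001, 1.333]
contact_force: [-0.9, -0.4, -1.4]
opening: 0.0174
shift [ 9.7 47.5  0.6] rot [-0.02  0.05  0.2 ] open 0.0174
```

```bash
python3 -m creep '[[[2.5,11,0.5,0,0,0.2],[2.5,11,0,0,0,0],[0,0,0,0,0,0]]]'
python3 -m creep '[[[2.3,11,0,0,0,0],[2.3,11,0,0,0,0],[0,0,0,0,0,0]]]'
python3 - <<'E'
from h import *
C=np.array([.5293,.1266]);a=np.radians(76.6);bx=np.array([np.cos(a),np.sin(a)])
q=C-bx*(.025+.113); delta([q[0],q[1],.2165],76.6)
E
```

```text
time: 5.93
tool_pos: [0.4929, -0.0336, 0.2161]
tool_rot: [3.141, -0.0, 1.335]
contact_force: [0.3, 0.0, -0.4]
opening: 0.018
time: 6.18
tool_pos: [0.4977, -0.0106, 0.2161]
tool_rot: [3.141, 0.0, 1.335]
contact_force: [0.4, -0.3, -0.7]
opening: 0.0177
shift [-0.4  3.   0.4] rot [0.01 0.02 0.09] open 0.0177
```

```bash
python3 -m creep '[[[0,0,6,0,0,0],[0,0,6,0,0,0],[0,0.5,6,0,0,0],[0,0,0,0,0,0]]]'
python3 - <<'E'
from h import *
im=snap('side','s6.png');cv2.imwrite('pics/z6.png',cv2.resize(im[170:270,180:320],None,fx=5,fy=5,interpolation=cv2.INTER_CUBIC))
print(robot.observe()['torque'])
E
```

```text
time: 6.52
tool_pos: [0.4974, -0.0099, 0.2349]
tool_rot: [-3.14, 0.0, 1.337]
contact_force: [0.6, 1.0, -4.5]
opening: 0.0173
[-0.12903218 -0.1295512  -0.09103831]
```

View pics/z6.png

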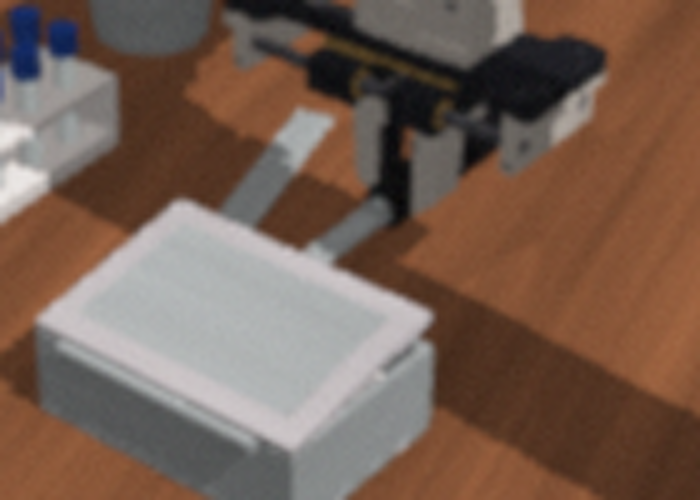

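The side crop shows the lid rising, with a gap at (400,365) and the blade under the front edge. The force is 4.5 N, as expected. I'll continue along the arc.

```bash
python3 -m creep '[[[0.5,2,7,0,0,0],[0.5,2,7,0,0,0],[0.7,3,6.6,0,0,0],[0.7,3,6.6,0,0,0],[0,0,0,0,0,0]]]'
python3 -m creep '[[[1,4.1,6,0,0,0],[1,4.1,6,0,0,0],[0,0,0,0,0,0]]]'
python3 - <<'E'
from h import *
def tip(off=.172):
    o=robot.observe();C=np.array([.5293,.1266]);a=np.radians(76.6);bx=np.array([np.cos(a),np.sin(a)])
    p=o['tool_pos'];x=(p[:2]-C)@bx+.113;z=p[2]-off
    print('tip box x,z',x,z,'r,theta(if on lid)',np.hypot(x-.055,z-.05),np.degrees(np.arctan2(z-.0485,.055-x)),o['contact_force'].round(1))
tip()
im=snap('side','s7.png');cv2.imwrite('pics/z7.png',cv2.resize(im[150:270,180:320],None,fx=4,fy=4,interpolation=cv2.INTER_CUBIC))
E
```

```text
time: 6.98
tool_pos: [0.4995, -0.0006, 0.2643]
tool_rot: [-3.139, 0.002, 1.336]
contact_force: [-0.3, 0.8, -4.5]
opening: 0.0175
time: 7.23
tool_pos: [0.5015, 0.0082, 0.2779]
tool_rot: [-3.139, 0.003, 1.336]
contact_force: [-0.8, -0.0, -4.5]
opening: 0.0174
tip box x,z -0.008591244140238277 0.10591985871266713 r,theta(if on lid) 0.08468103051893053 42.08053013669225 [-0.8 -0.  -4.5]
```

View pics/z7.png

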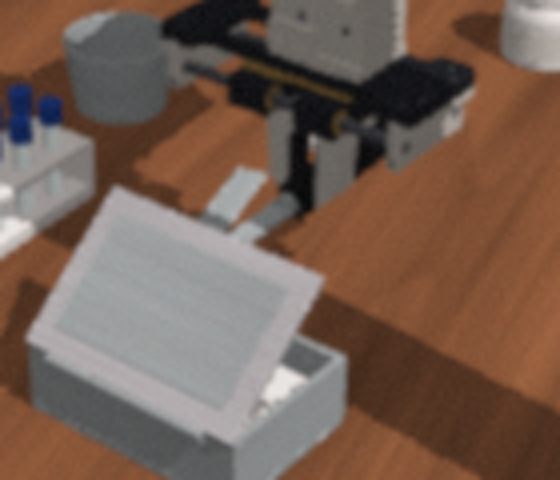

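The lid is at about 42° with the blade tip still under it. I'll keep sweeping.

```bash
python3 -m creep '[[[1,4.1,4.1,0,0,0],[1,4.1,4.1,0,0,0],[1.4,5.8,4.2,0,0,0],[1.4,5.8,4,0,0,0],[0,0,0,0,0,0]]]'
python3 -m creep '[[[1.5,6.4,3,0,0,0],[1.5,6.4,3,0,0,0],[1.6,6.9,1.8,0,0,0],[1.6,6.9,1.6,0,0,0],[0,0,0,0,0,0]]]'
python3 - <<'E'
from h import *
def tip(off=.172):
    o=robot.observe();C=np.array([.5293,.1266]);a=np.radians(76.6);bx=np.array([np.cos(a),np.sin(a)])
    p=o['tool_pos'];x=(p[:2]-C)@bx+.113;z=p[2]-off
    print('tip box x,z',x,z,'r,theta(if on lid)',np.hypot(x-.055,z-.05),np.degrees(np.arctan2(z-.0485,.055-x)),o['contact_force'].round(1))
tip()
E
```

```text
time: 7.7
tool_pos: [0.5066, 0.029, 0.2958]
tool_rot: [-3.139, 0.005, 1.336]
contact_force: [-0.5, -1.3, -2.9]
opening: 0.0175
time: 8.12
tool_pos: [0.5135, 0.0586, 0.3068]
tool_rot: [-3.14, 0.004, 1.336]
contact_force: [0.0, -2.0, -1.3]
opening: 0.0182
tip box x,z 0.04316579263598751 0.13484550599647765 r,theta(if on lid) 0.08566684511368895 82.19586772141868 [ 0.  -2.  -1.3]
```

```bash
python3 -m creep '[[[1.7,7.1,0.5,0,0,0],[1.7,7.1,0,0,0,0],[1.7,7.1,-0.7,0,0,0],[1.7,7.1,-1.4,0,0,0],[0,0,0,0,0,0]]]'
python3 - <<'E'
from h import *
def tip(off=.172):
    o=robot.observe();C=np.array([.5293,.1266]);a=np.radians(76.6);bx=np.array([np.cos(a),np.sin(a)])
    p=o['tool_pos'];x=(p[:2]-C)@bx+.113;z=p[2]-off
    print('tip box x,z',x,z,'r,theta(if on lid)',np.hypot(x-.055,z-.05),np.degrees(np.arctan2(z-.0485,.055-x)),o['contact_force'].round(1))
tip()
im=snap('side','s8.png');cv2.imwrite('pics/z8.png',cv2.resize(im[130:270,180:320],None,fx=4,fy=4,interpolation=cv2.INTER_CUBIC))
E
```

```text
time: 8.53
tool_pos: [0.521, 0.0903, 0.3054]
tool_rot: [-3.141, 0.003, 1.336]
contact_force: [0.1, -1.1, 0.6]
opening: 0.0175
tip box x,z 0.07574074724908805 0.13344589986132877 r,theta(if on lid) 0.08598486378495614 103.72111557392104 [ 0.1 -1.1  0.6]
```

View pics/z8.png

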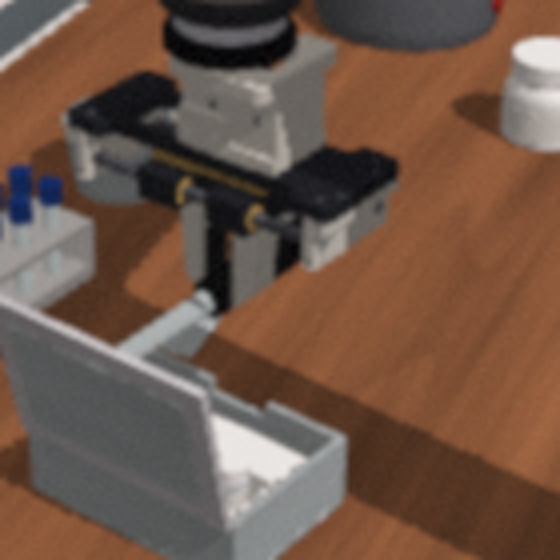

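The side crop shows the lid leaning back past upright, at about 104° by kinematics. I'll retract straight back and bring the spatula down beside its old spot.

```bash
python3 -m creep '[[[-3.5,-15,0,0,0,0],[-7,-30,0,0,0,0],[-8,-35,0,0,0,0],[-8,-35,0,0,0,0],[-8,-35,-10,0,0,0]]]'
python3 -m creep '[[[-8,-35,-25,0,0,0],[-6,-25,-25,0,0,0],[0,0,-20,0,0,0],[0,0,0,0,0,0]]]'
python3 - <<'E'
from h import *
delta([.46,-.16,.1822],76.6); im=snap('top','t9.png')
E
```

```text
time: 9.0
tool_pos: [0.4861, -0.057, 0.2957]
tool_rot: [3.14, -0.003, 1.349]
contact_force: [1.1, -0.3, -0.7]
opening: 0.0177
time: 9.33
tool_pos: [0.4699, -0.123, 0.2247]
tool_rot: [3.136, -0.003, 1.342]
contact_force: [-1.4, 1.4, -1.8]
opening: 0.0175
shift [ -9.9 -37.  -42.5] rot [-0.12  0.35 -0.3 ] open 0.0175
```

```bash
python3 -m creep '[[[-5,-18,-12,-0.1,0.3,0],[-5,-18,-12,0,0,0],[0,0,-9,0,0,0],[0,0,0,0,0,0]]]'
python3 - <<'E'
from h import *
delta([.46,-.16,.1822],76.6)
E
```

```text
time: 9.72
tool_pos: [0.463, -0.1579, 0.1964]
tool_rot: [3.133, -0.0, 1.346]
contact_force: [-0.3, 0.4, 0.5]
opening: 0.0176
shift [ -3.   -2.1 -14.2] rot [ 0.1   0.48 -0.54] open 0.0176
```

```bash
python3 -m creep '[[[0,0,-6,0.1,0.5,0],[0,0,-4,0,0,0],[0,0,-1,0,0,0],[0,0,0,0,0,0]]]'
python3 - <<'E'
from h import *
delta([.463,-.158,.1822],76.6);print(robot.observe()['contact_force'])
E
```

```text
time: 10.05
tool_pos: [0.4649, -0.155, 0.1872]
tool_rot: [3.139, 0.0, 1.35]
contact_force: [0.2, -0.3, 0.2]
opening: 0.0174
shift [-1.9 -3.  -5. ] rot [ 0.04  0.15 -0.75] open 0.0174
[ 0.1964718  -0.31612321  0.2100153 ]
```

```bash
python3 -m creep '[[[0,0,-3,0,0,0],[0,0,-1,0,0,0],[0,0,0,0,0,0]]]'
python3 -m creep '[[[0,0,-1,0,0,0],[0,0,0,0,0,0]]]'
```

```text
time: 10.3
tool_pos: [0.4655, -0.1539, 0.1837]
tool_rot: [3.137, 0.0, 1.352]
contact_force: [-0.0, 0.7, -1.2]
opening: 0.0178
time: 10.47
tool_pos: [0.4655, -0.1538, 0.1827]
tool_rot: [3.137, 0.0, 1.352]
contact_force: [-0.2, -0.5, -1.1]
opening: 0.0172
```

```bash
python3 -m creep '[[[0,0,-0.8,0,0,0],[0,0,0,0,0,0]]]'
python3 -m creep '[[[0,0,0,0,0,0],[0,0,0,0,0,0],[0,0,0,0,0,0],[0,0,0,0,0,0],[0,0,0,0,0,0]]]' 0.0
python3 -m creep '[[[0,0,15,0,0,0],[0,0,25,0,0,0],[0,0,25,0,0,0],[0,0,25,0,0,0],[0,0,0,0,0,0]]]'
python3 - <<'E'
from h import *
a=snap('top','t10.png')[140:250,170:350]; b=snap('side','s10.png')[140:270,170:330]
C=np.zeros((600,800,3),np.uint8)
A=cv2.resize(a,None,fx=3,fy=3,interpolation=cv2.INTER_CUBIC);B=cv2.resize(b,None,fx=2,fy=2,interpolation=cv2.INTER_CUBIC)
Z=cv2.resize(a[15:90,0:75],(256,256),interpolation=cv2.INTER_CUBIC)
C[:330,:540]=A;C[330:590,:320]=B;C[330:586,330:586]=Z;cv2.imwrite('pics/z10.png',C)
E
```

```text
time: 10.63
tool_pos: [0.4655, -0.1539, 0.1819]
tool_rot: [3.137, 0.0, 1.352]
contact_force: [-0.2, 0.6, -0.5]
opening: 0.0177
time: 11.05
tool_pos: [0.4657, -0.1542, 0.1822]
tool_rot: [3.136, 0.001, 1.351]
contact_force: [-0.4, -0.9, -0.2]
opening: 0.0443
time: 11.47
tool_pos: [0.4647, -0.1538, 0.2742]
tool_rot: [-3.142, -0.001, 1.351]
contact_force: [0.5, -1.1, 1.3]
opening: 0.0461
```

View pics/z10.png

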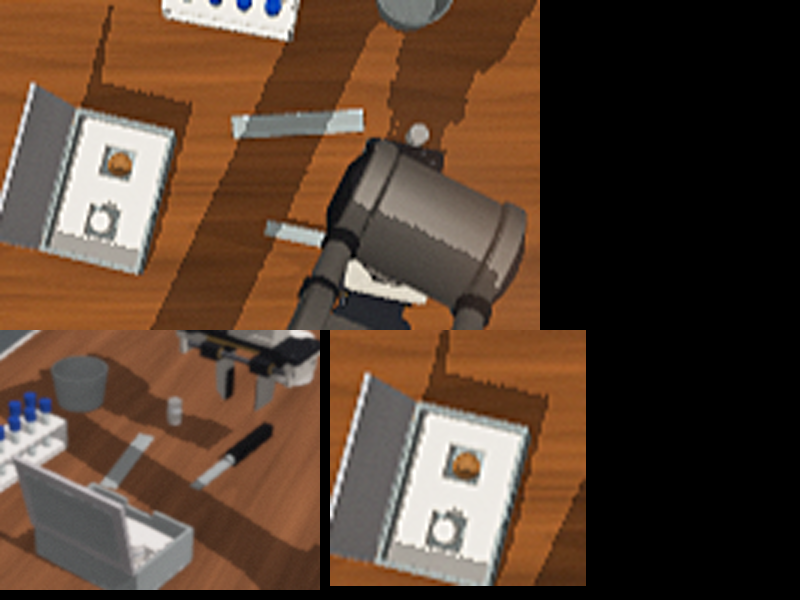

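The picture shows the lid open and staying there. The cork pad (empty pocket) is at (119,161), the stored vial at (102,222), and the spatula lies flat on the desk, clear of the box. I'll measure the pad and vial by segmentation.

Run:
```python
from h import *
a=cv2.imread('pics/t10.png').astype(int); t0=cv2.imread('pics/top0.png').astype(int)
def cen(m,x0,y0,x1,y1):
    s=np.zeros(m.shape,bool);s[y0:y1,x0:x1]=m[y0:y1,x0:x1];v,u=np.nonzero(s);return u.mean(),v.mean(),len(u)
orange=(a[...,2]-a[...,0]>50)
u,v,n=cen(orange,202,185,218,202);print('pad',u,v,n,px2w('top',u,v,.007))
for im in(a,t0):
    cap=(im.min(2)>130);u,v,n=cen(cap,300,175,318,195);print('vial',u,v,n,px2w('top',u,v,.036))
C=np.array([.5293,.1266]);r=np.radians(76.6);by=np.array([-np.sin(r),np.cos(r)]);print('pocket pred',C-.034*by)
# pocket dark square outline in top image
blk=(a.min(2)>190); print('block ctr',[round(x,1) for x in cen(blk,180,165,232,232)])
delta([.591,-.213,.26],76.6)
```

```text
pad 209.4468085106383 194.14893617021278 47 [0.56387274 0.12042319 0.007     ]
vial 309.2758620689655 184.41379310344828 29 [ 0.59061804 -0.21405913  0.036     ]
vial 309.35714285714283 184.35714285714286 28 [ 0.59080594 -0.21433336  0.036     ]
pocket pred [0.56237438 0.11872057]
block ctr [np.float64(207.2), np.float64(200.4), 916]
shift [127.3 -59.6 -10.9] rot [-0.18 -0.26 -0.8 ] open 0.0454
```

```bash
python3 -m creep '[[[31,-14,0,0,-0.3,-0.8],[31,-15,0,0,0,0],[31,-15,-5,0,0,0],[28,-13,-5,0,0,0],[0,0,0,0,0,0]]]'
python3 - <<'E'
from h import *
delta([.5905,-.2135,.1995],76.6)
E
```

```text
time: 11.98
tool_pos: [0.5848, -0.2102, 0.2528]
tool_rot: [-3.127, -0.007, 1.336]
contact_force: [-1.8, 0.3, 0.1]
opening: 0.0459
shift [  5.7  -3.3 -53.3] rot [-0.57 -0.73  0.03] open 0.0459
```

```bash
python3 -m creep '[[[5.5,-3.3,-10,-0.6,-0.7,0],[0,0,-15,0,0,0],[0,0,-8,0,0,0],[0,0,0,0,0,0]]]'
python3 - <<'E'
from h import *
delta([.5905,-.2135,.1995],76.6)
im=snap('side','s11.png')
E
```

```text
time: 12.32
tool_pos: [0.5895, -0.2133, 0.2108]
tool_rot: [-3.131, -0.002, 1.336]
contact_force: [-0.2, 0.2, 0.1]
opening: 0.0458
shift [  1.   -0.2 -11.3] rot [-0.23 -0.55  0.04] open 0.0458
```

```bash
python3 -m creep '[[[1,0,-7,-0.2,-0.5,0],[0,0,-2.5,0,0,0],[0,0,0,0,0,0]]]'
python3 - <<'E'
from h import *
delta([.5905,-.2135,.1995],76.6)
E
python3 -m creep '[[[0,0,-0.5,0,0,0],[0,0,0,0,0,0],[0,0,0,0,0,0],[0,0,0,0,0,0],[0,0,0,0,0,0]]]' 1 15
python3 -m creep '[[[0,0,0,0,0,0],[0,0,0,0,0,0],[0,0,0,0,0,0]]]'
```

```text
time: 12.62
tool_pos: [0.59, -0.2129, 0.2016]
tool_rot: [-3.141, -0.0, 1.336]
contact_force: [0.3, 0.1, 0.1]
opening: 0.0459
shift [ 0.5 -0.6 -2.1] rot [-0.02 -0.01  0.03] open 0.0459
time: 13.03
tool_pos: [0.5902, -0.2129, 0.2032]
tool_rot: [3.139, 0.0, 1.337]
contact_force: [0.1, -0.2, 0.2]
opening: 0.0214
time: 13.28
tool_pos: [0.5903, -0.213, 0.2038]
tool_rot: [3.138, 0.001, 1.336]
contact_force: [1.0, -1.0, 0.1]
opening: 0.0212
```

```bash
python3 -m creep '[[[0,0,8,0,0,0],[0,0,25,0,0,0],[0,0,30,0,0,0],[-2,25,25,0,0,0],[-3,35,0,0,0,0]]]'
python3 -m creep '[[[-3,35,0,0,0,0],[-3,35,0,0,0,0],[-3,35,0,0,0,0],[-3,35,0,0,0,0],[-3,35,0,0,0,0]]]'
python3 -m creep '[[[-3,30,0,0,0,0],[-3,25,0,0,0,0],[0,0,0,0,0,0]]]'
python3 - <<'E'
from h import *
delta([.5628,.1192,.2115],76.6)
E
```

```text
time: 13.7
tool_pos: [0.5845, -0.1569, 0.2947]
tool_rot: [3.14, 0.001, 1.33]
contact_force: [0.6, 0.7, 1.4]
opening: 0.0214
time: 14.12
tool_pos: [0.5681, 0.0231, 0.3016]
tool_rot: [3.13, 0.001, 1.324]
contact_force: [1.2, 0.2, 0.0]
opening: 0.0211
time: 14.37
tool_pos: [0.5602, 0.0867, 0.3041]
tool_rot: [3.128, -0.001, 1.329]
contact_force: [-0.0, 0.4, 1.0]
opening: 0.0214
shift [  2.6  32.5 -92.6] rot [0.11 0.77 0.44] open 0.0214
```

```bash
python3 -m creep '[[[1.3,16,0,0.1,0.8,0.4],[1.3,15,-5,0,0,0],[0,0,-20,0,0,0],[0,0,-15,0,0,0],[0,0,0,0,0,0]]]'
python3 - <<'E'
from h import *
delta([.5628,.1192,.2115],76.6)
E
```

```text
time: 14.78
tool_pos: [0.5631, 0.1201, 0.2676]
tool_rot: [3.136, -0.001, 1.341]
contact_force: [0.6, -0.2, 0.1]
opening: 0.0211
shift [ -0.3  -0.9 -56.1] rot [ 0.03  0.35 -0.25] open 0.0211
```

```bash
python3 -m creep '[[[0,-0.8,-10,0,0.3,-0.2],[0,0,-12,0,0,0],[0,0,-10,0,0,0],[0,0,0,0,0,0]]]'
python3 - <<'E'
from h import *
delta([.5628,.1192,.2115],76.6)
E
```

```text
time: 15.12
tool_pos: [0.5641, 0.1173, 0.2361]
tool_rot: [3.138, 0.0, 1.335]
contact_force: [-1.5, 0.8, 0.8]
opening: 0.0214
shift [ -1.3   1.9 -24.6] rot [0.04 0.18 0.08] open 0.0214
```

```bash
python3 -m creep '[[[-1.2,1.6,-8,0,0.2,0],[0,0,-7,0,0,0],[0,0,0,0,0,0]]]'
python3 -m creep '[[[0,0,-4,0,0,0],[0,0,-2,0,0,0],[0,0,0,0,0,0]]]'
python3 - <<'E'
from h import *
delta([.5628,.1192,.2115],76.6)
E
```

```text
time: 15.37
tool_pos: [0.5633, 0.1181, 0.2208]
tool_rot: [3.141, 0.001, 1.334]
contact_force: [0.2, -0.3, 0.2]
opening: 0.0212
time: 15.62
tool_pos: [0.5635, 0.1181, 0.2145]
tool_rot: [3.14, 0.0, 1.334]
contact_force: [0.1, -0.8, -0.2]
opening: 0.0214
shift [-0.7  1.1 -3. ] rot [0.04 0.06 0.16] open 0.0214
```

```bash
python3 -m creep '[[[-0.5,0.8,-2,0,0,0],[0,0,-1,0,0,0],[0,0,0,0,0,0]]]'
python3 -m creep '[[[0,0,-1,0,0,0],[0,0,0,0,0,0]]]'
```

```text
time: 15.87
tool_pos: [0.5632, 0.119, 0.2116]
tool_rot: [3.139, 0.0, 1.334]
contact_force: [0.2, -0.8, -0.3]
opening: 0.0217
time: 16.03
tool_pos: [0.5632, 0.1191, 0.2108]
tool_rot: [3.139, 0.0, 1.334]
contact_force: [0.8, -0.6, 0.4]
opening: 0.0216
```

```bash
python3 -m creep '[[[0,0,-0.8,0,0,0],[0,0,0,0,0,0]]]'
python3 -m creep '[[[0,0,0,0,0,0],[0,0,0,0,0,0],[0,0,0,0,0,0],[0,0,0,0,0,0]]]' 0.3
python3 -m creep '[[[0,0,6,0,0,0],[0,0,12,0,0,0],[0,0,25,0,0,0],[0,0,30,0,0,0],[0,0,30,0,0,0]]]'
python3 -m creep '[[[-8,-35,0,0,0,0],[-8,-35,0,0,0,0],[-8,-35,0,0,0,0],[-8,-35,0,0,0,0],[-8,-35,0,0,0,0]]]'
python3 -m creep '[[[-5,-35,0,0,0,0],[-5,-35,0,0,0,0],[0,-35,0,0,0,0],[0,-20,0,0,0,0],[0,0,0,0,0,0]]]'
python3 - <<'E'
from h import *
a=snap('top','t12.png')[130:250,170:350]; b=snap('side','s12.png')
C=np.zeros((600,800,3),np.uint8)
C[:240,:360]=cv2.resize(a,None,fx=2,fy=2,interpolation=cv2.INTER_CUBIC)
C[240:600,:420]=cv2.resize(b[165:285,170:310],None,fx=3,fy=3,interpolation=cv2.INTER_CUBIC)
C[:340,430:770]=cv2.resize(a[30:98,5:73],(340,340),interpolation=cv2.INTER_CUBIC)
C[345:600,430:800]=cv2.resize(b[80:250,130:376],(370,255),interpolation=cv2.INTER_AREA)
cv2.imwrite('pics/z12.png',C)
E
```

```text
time: 16.2
tool_pos: [0.5633, 0.1192, 0.2101]
tool_rot: [3.139, -0.0, 1.334]
contact_force: [-0.0, -0.1, -0.1]
opening: 0.0215
time: 16.53
tool_pos: [0.5633, 0.1191, 0.2103]
tool_rot: [3.138, -0.0, 1.334]
contact_force: [-1.5, 0.8, -0.6]
opening: 0.0321
time: 16.95
tool_pos: [0.5609, 0.1188, 0.311]
tool_rot: [-3.13, 0.005, 1.334]
contact_force: [0.0, 0.5, -0.2]
opening: 0.0322
time: 17.37
tool_pos: [0.5212, -0.055, 0.3229]
tool_rot: [3.132, -0.001, 1.346]
contact_force: [0.2, 0.0, -0.4]
opening: 0.032
time: 17.78
tool_pos: [0.5074, -0.1913, 0.3267]
tool_rot: [3.127, 0.001, 1.341]
contact_force: [-0.2, 0.2, -0.1]
opening: 0.0323
```

View pics/z12.png

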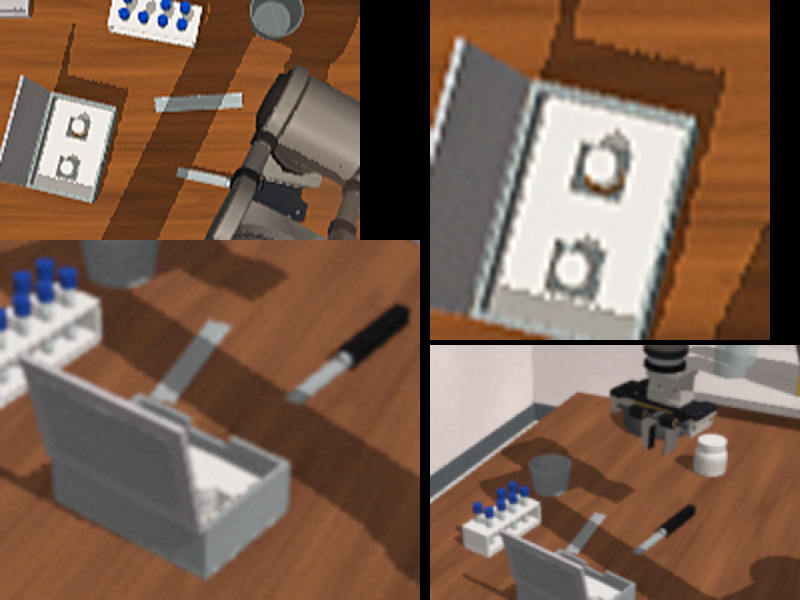

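The final picture shows the vial cap at (603,163), seated upright on the cork pad and looking just like the stored vial at (572,267). The lid is open past upright, the spatula is flat on the desk, the bystanders in view look unmoved, and the gripper is clear of everything.

```bash
python3 -m creep '[[[0,0,0,0,0,0],[0,0,0,0,0,0],[0,0,0,0,0,0]]]'
python3 - <<'E'
from h import *
print(robot.observe()['contact_force'].round(1)); print(robot.hand_in())
E
```

```text
time: 18.13
tool_pos: [0.5077, -0.1849, 0.3268]
tool_rot: [3.129, -0.001, 1.346]
contact_force: [0.9, -0.2, 0.7]
opening: 0.0324
[ 0.9 -0.2  0.7]
the job is handed in; nothing more can be done
None
```

I pried the lid open with the spatula, laid the spatula back on the desk and stood the vial in the empty pocket. I handed the job in at about 18 s; no verdict was reported.

- **Lid:** I worked the blade about 27 mm into the notch and swung the lid to about 104° by kinematics. The steady force while prying read about 4.5 N. The lid stayed open after the blade was withdrawn and was still open in the last picture. Only the blade should have touched it.
- **Spatula:** it lies flat on the desk, about 0.1 m clear of the box. It is near its original spot but turned by about 21°.
- **Vial:** it stands upright on the cork pad, and in the last picture it looks just like the stored vial. The bystanders in view look unmoved, but the pen was outside the final pictures.
- **What went wrong:** on the first spatula grasp I lifted before the slow fingers had closed and missed the handle. The spatula was not disturbed. On the second descent the fingertips touched the desk with about 8 N, so I raised them 3 mm before gripping.
- **Contact at hand-in:** the force reading was about 1 N, which is sensor noise, and the gripper was touching nothing.

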